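# Slide the hanging magnifier along its bent rod to the stop

## Task

The magnifier hangs from a springy bent rod over the sorting tray. Take it by the flat tab on top of its collar, slide it along the rod round both bends and press it fully home against the stop at the far end, so that it keeps the small sleeve there pushed in; then let go and leave it hanging still. Go by feel and gently: never spring the rod more than about 4 mm out of its place, and leave the pots, dish and other things on the bench where they stand.

Things in the scene. Friction and masses are not known exactly. Their poses are not given: they have to be found in the camera images.
- stand: Fixed dark steel plate 120 x 120 x 12 mm; origin under its centre, x the way the rod sets off, z up. A post on it holds one end of a level 6 mm round steel rod, axis 172 mm above the bench. Post and rod are clamped by hand: the post is up to 8 mm off the plate's centre in x and y, and the rod, as one rigid shape, is turned about the post by up to 0.2 rad either way from the plate's x.
- flex_along (a joint): Rod sprung lengthwise, along its first straight (m), 0 at rest, 2.5 N per mm. Rod in plan: 105 mm straight from the post, 60 degrees left (towards +y), 100 mm, 60 degrees right, 115 mm to its end point (lengths between the points where the straight axes meet; bends rounded to 35 mm radius). A round housing 19 mm across covers the rod's last 15 mm.
- flex_across (a joint): Rod sprung sideways, level and across its first straight (m), positive to the left, 0 at rest, 2.5 N per mm. The whole rod gives and springs back on these two joints; it is stiff in height and does not turn.
- magnifier: Loose, 0.11 to 0.22 kg: steel collar hung on the rod (bore 10 mm, 20 mm outside, 12 mm long), flat tab above, 66 mm lens in a fork below. Origin: centre of bore, 2 mm under the rod's axis when hanging; x along the rod within the play, z up. Tab: 24 mm along x, 10 mm along y, 16 to 54 mm above origin; lens 52 to 62 mm below. Starts 32 to 55 mm from the post. Slides with light friction.
- sleeve (a joint): White sleeve 14 mm across round the rod, standing 10 mm out of the end housing: how far pushed in (m), 0 = out, 0.010 = flush with the housing's face, where the collar meets the housing: the stop. The collar is then home, its origin 21 mm before the rod's end point. A very weak spring (0.03 N) pushes the sleeve out when nothing holds it; the collar's friction on the rod holds it in.
- pot_a: Sample pot with white lid, 64 mm across, 58 mm high, on the white tray; origin under its centre
- pot_b: Like pot_a, on the white tray
- pot_c: Smaller pot, 51 mm across, 45 mm high, on the white tray
- pot_d: Larger pot, 72 mm across, 65 mm high, on the bench; origin under its centre
- dish: Shallow white dish 84 mm across, 14 mm high, on the white tray under the far part of the rod
- starfish: Dried starfish 64 mm across lying on the bench
- brush: Brush 160 mm long lying on the bench
- wash_bottle: White bottle 64 mm across, 160 mm high, standing on the bench
Things that resemble listed ones, but are neither listed nor needed, are in the scene too. What is shaped like the magnifier but pink or turquoise is not meant.

How it is judged:
By the outcome, as a careful person would: the job done as asked, in the order asked, and still so for the second after the job is handed in, with the robot touching nothing.
It also fails if it takes over 67 s, if anything falls off the work surface, if the arm or the gripper's body presses on something with over 40 N, if the wrist force passes 120 N, or if a joint passes its speed limit or range.

## Robot

A 6-joint arm with a two-finger parallel gripper is mounted at the origin on the work surface. World frame = base frame: x ahead of the robot, y to its left, z up, the work surface at z = 0. Lengths are in m, angles in rad, forces in N, time in s.
With the tool pointing down it reaches from about 0.3 to 0.775 m from the base axis. Payload 14.6 kg.
Tool frame: the origin (TCP) lies at the very end of the fingers, on their centre line; the grasp point (between the pads) lies 19 mm behind it; z points along the fingers, y is the line along which they close (so a half turn about z gives the same grasp; the last joint's range is limited). The gripper opens to 94 mm and grips with 3 to 60 N. Pads are 16 mm wide; open, the fingers measure 119 mm over their backs; the gripper's body (75 mm by 177 mm) begins 78 mm behind the grasp point.
Start: joints at [-1.179, 0.3, 1.521, -0, 1.321, -0.067], TCP at [0.244, -0.493, 0.205] pointing down, gripper open.
Joint ranges: [-3.03, 3.03], [-0.79, 2.21], [0.23, 2.52], [-1.04, 4.18], [0, 3.07], [-2.55, 2.55]. Speed limits (rad/s): [2.22, 2.22, 2.57, 3.14, 3.14, 3.14].

## Interface

Orientations are given as [roll, pitch, yaw] about the fixed x, y, z axes, in that order (R = Rz(yaw) Ry(pitch) Rx(roll)).
In Python, from station import ctrl, cams gives the robot as it stands. The module is installed in compiled form; this text tells all that it offers.
- The arm moves only by the tool arm_command, never from a script. Its argument "plan" is a list that holds one entry, the list of rows, each a list of 7 numbers: the shift along the tool's x, y, z in mm, then the turn, a rotation vector about the tool's x, y, z in rad, then the closure, from -1 (fully open) to 1 (shut). A call has 1 to 12 rows; each row is the pose to reach, as a shift and turn from the pose commanded when the call began, along the tool's axes at that moment; what a row does not reach only later rows make up. A row lasts 1/10 s, in which the tool goes at most 50 mm and 8.59 degrees, less where a joint would pass 70% of its speed; a pose out of reach is approached as far as the arm can. A call with a gripper value outside its range is refused whole. The fingers move at their own pace and stop on an object; "squeeze" is the grip in N (left out, the last holds). Time passes only in rows, so rows that repeat a pose let the fingers close. It gives the time, the measured TCP pose, the force, the opening and the grip force at its end, in the units of the state.
- ctrl.get_obs(): the state, without advancing time (a new reading comes with each control period).
- cams.camera(name): name is "scene" or "side" or "wrist"; returns (picture, depth): 384x512x3 uint8, blue, green, red; 384x512 float32, m along the optical axis (not along the pixel's ray), 0 where there is no reading.
- cams.camera_info(name): a dict with "fx", "fy", "cx", "cy" (pixels), "world_to_cam" (4x4, takes a point from world to camera coordinates). Camera axes: x right, y down, z forward; pixel columns grow to the right and rows downward; lengths in m; the calibration is good to about 2 mm. The wrist camera is an equidistant fisheye: a pixel r from the principal point sees the ray r / f radians off the axis. A picture is of the moment at which its call begins: read the wrist's pose just before it. camera_info takes no time and is no camera call; for the wrist camera it gives the pose at the moment of the call.
- ctrl.hand_in(): hands the job in; it is judged then, once.
The state is a dict: "time_s": time; "qpos": joint angles; "joint_vel": joint speeds; "tau": joint torques, N m; "ee_pos": TCP position; "eef_rot": TCP orientation; "force": force on the tool from outside, world axes, zero at the start; "moment": the same for the moment, N m; "grip_width": finger opening in m; "grip_force": force on a finger pad.
Only numpy, scipy, OpenCV 4.12 (cv2) and the standard library are available. Lean on these libraries where they do the work, as an engineer would, in place of code of your own. Each camera call takes 0.05 s, during which the arm holds its last target. There are 200 camera calls.

## Working session

There is one attempt and no reset: what is moved stays moved. The work goes in short steps, Python scripts to look and compute and a tool call to move; the robot and the scene stay as the last step left them, time stands still between calls to the robot, and variables do not carry over. Pictures are saved under pics/ and viewed, at most 10 in all, crops included, and the job is handed in when it is done.

Besides the shell and the picture viewer there is one more tool, called after "Request:" as a command line: name --argument value ..., lists and objects as JSON in quotes. arm_command: Moves the arm, as the interface text tells. Its arguments: {"type":"object","properties":{"plan":{"type":"array"},"squeeze":{"type":"number"}},"required":["plan"]}

```bash
mkdir -p pics
python3 - <<'E'
from station import ctrl,cams
import cv2,numpy as np
np.set_printoptions(precision=4,suppress=True)
for n in("scene","side"):
    p,d=cams.camera(n);cv2.imwrite(f"pics/{n}0.png",cv2.resize(p,(800,600),interpolation=cv2.INTER_CUBIC));np.savez(f"{n}0.npz",p=p,d=d)
    i=cams.camera_info(n);print(n,i)
print(ctrl.get_obs())
E
```

```text
scene {'fx': 403.1141270293876, 'fy': 403.1141270293876, 'cx': 251.3493582146442, 'cy': 198.04162308873333, 'world_to_cam': array([[ 0.393 ,  0.9195, -0.0044, -0.2046],
       [ 0.5821, -0.2525, -0.773 , -0.2244],
       [-0.7119,  0.3012, -0.6345,  1.7575],
       [ 0.    ,  0.    ,  0.    ,  1.    ]])}
side {'fx': 423.2748640009485, 'fy': 423.2748640009485, 'cx': 257.6989531474943, 'cy': 187.823755495727, 'world_to_cam': array([[-0.8168, -0.5768, -0.0124,  0.437 ],
       [-0.3246,  0.4772, -0.8166,  0.285 ],
       [ 0.477 , -0.663 , -0.577 ,  0.9135],
       [ 0.    ,  0.    ,  0.    ,  1.    ]])}
{'time_s': 0.1, 'qpos': array([-1.1786,  0.3004,  1.5215,  0.    ,  1.3207, -0.0666]), 'joint_vel': array([-0.0005, -0.0025, -0.0014, -0.0007, -0.0011,  0.0005]), 'tau': array([  0.0011, -53.2643, -35.3285,   0.071 ,   0.0235,  -0.    ]), 'ee_pos': array([ 0.2435, -0.4929,  0.205 ]), 'eef_rot': array([-3.1406, -0.0001,  0.4588]), 'force': array([-0.3562,  0.2449, -0.6892]), 'moment': array([-0.0126, -0.0062, -0.0256]), 'grip_force': 0.0, 'grip_width': 0.09410263932359146}
```

View pics/scene0.png

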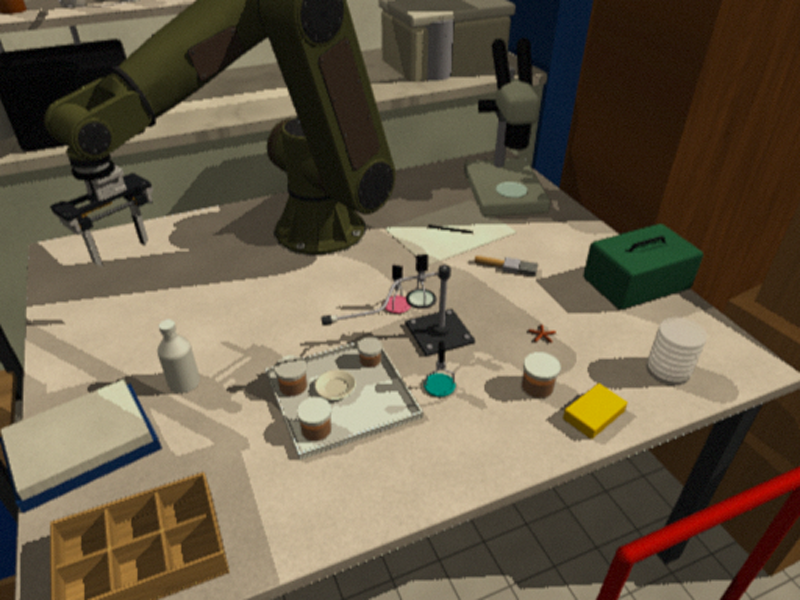

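View pics/side0.png

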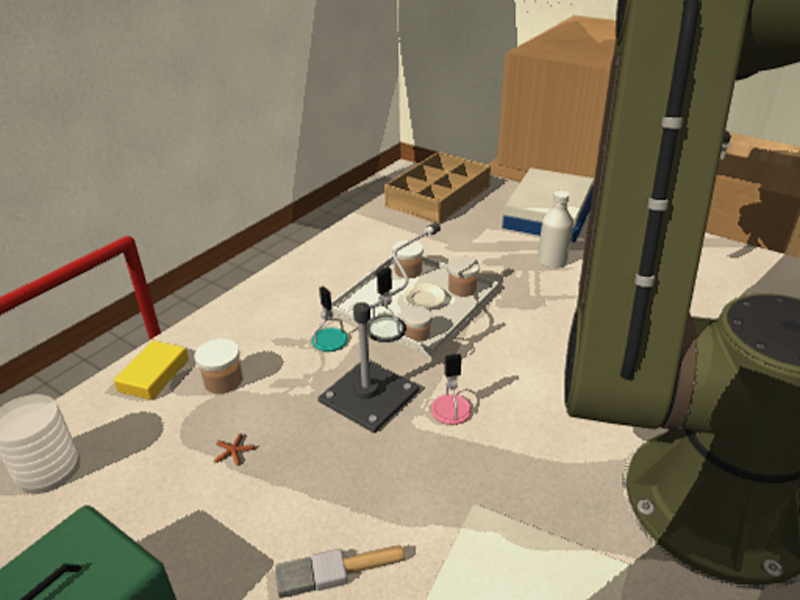

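Scene view: the post top is at (444,270), the magnifier's black tab at (422,262) with its clear lens at (421,298), and the rod runs left to the dark housing at (327,320). Side view: the post top is at (362,312), the tab at (384,278) and the housing at (432,230). The pink and turquoise ones are decoys. Next I'll use depth and rays to locate these.

```bash
cat > h.py <<'E'
import numpy as np,cv2
from station import ctrl,cams
np.set_printoptions(precision=4,suppress=True)
def cloud(n,d):
    i=cams.camera_info(n);W=np.linalg.inv(i["world_to_cam"]);v,u=np.mgrid[:384,:512]
    P=np.stack([(u-i["cx"])/i["fx"]*d,(v-i["cy"])/i["fy"]*d,d],-1)
    return P@W[:3,:3].T+W[:3,3]
def ray(n,u,v):
    i=cams.camera_info(n);W=np.linalg.inv(i["world_to_cam"])
    r=W[:3,:3]@np.array([(u-i["cx"])/i["fx"],(v-i["cy"])/i["fy"],1]);return W[:3,3],r/np.linalg.norm(r)
def plane(n,u,v,z):
    o,r=ray(n,u,v);return o+r*(z-o[2])/r[2]
def tri(a,b):
    (o1,r1),(o2,r2)=ray(*a),ray(*b);A=np.stack([r1,-r2],1);t=np.linalg.lstsq(A,o2-o1,rcond=None)[0]
    p,q=o1+r1*t[0],o2+r2*t[1];return (p+q)/2,np.linalg.norm(p-q)
E
python3 - <<'E'
from h import *
for n,box in(("scene",(200,160,295,215)),("side",(190,140,290,265))):
    f=np.load(n+"0.npz");p,d=f["p"],f["d"];P=cloud(n,d)
    m=((p.max(2)<60)).astype(np.uint8);x0,y0,x1,y1=box
    mm=np.zeros_like(m);mm[y0:y1,x0:x1]=m[y0:y1,x0:x1]
    k,l,s,c=cv2.connectedComponentsWithStats(mm)
    for j in range(1,k):
        if s[j,4]>8:
            q=P[(l==j)&(d>0)];print(n,c[j],s[j],np.median(q,0),q[:,2].min(),q[:,2].max())
    z=P[...,2];r=(z>.155)&(z<.19)&(d>0)&(np.indices(z.shape)[1]>x0)&(np.indices(z.shape)[1]<x1)&(np.indices(z.shape)[0]>y0)&(np.indices(z.shape)[0]<y1)
    q=P[r];q=q[np.argsort(q[:,1])];print(len(q));print(q[::max(1,len(q)//40)])
E
```

```text
scene [205.9474 160.8421] [200 160  16   4  38] [ 0.1181 -0.033   0.0067] -0.0053439640102356245 0.012668555945803961
scene [269.3333 168.4306] [266 163   8  13  72] [0.5256 0.06   0.2062] 0.17973295147589075 0.22447894100742394
scene [253.42 173.84] [251 170   6   9  50] [0.3993 0.0594 0.1029] 0.08142268303545219 0.11773630344517394
scene [279.1037 203.6867] [260 171  35  44 482] [0.5196 0.1062 0.0118] -0.0072939655952737326 0.18512197742950542
scene [265.4118 194.4706] [260 190  14   7  17] [0.5437 0.0373 0.1146] 0.11180908847802296 0.11870506587166785
scene [208.4348 204.913 ] [206 203   6   5  23] [ 0.5846 -0.1625  0.1772] 0.1702736582813721 0.18187404910483318
305
[[ 0.5841 -0.1709  0.1713]
 [ 0.5787 -0.1683  0.1816]
 [ 0.5841 -0.1646  0.1731]
 [ 0.5847 -0.1612  0.1801]
 [ 0.5843 -0.1581  0.1787]
 [ 0.5765 -0.1554  0.1794]
 [ 0.5827 -0.1513  0.179 ]
 [ 0.5839 -0.1458  0.1742]
 [ 0.5862 -0.1404  0.1742]
 [ 0.5823 -0.1298  0.1715]
 [ 0.5857 -0.1183  0.1742]
 [ 0.5882 -0.11    0.1695]
 [ 0.5894 -0.0977  0.1701]
 [ 0.5848 -0.0863  0.1706]
 [ 0.5932 -0.0767  0.1739]
 [ 0.5887 -0.0654
[... 2120 characters left out ...]
 0.5153  0.0315  0.177 ]
 [ 0.5157  0.0434  0.1777]
 [ 0.52    0.0541  0.1733]
 [ 0.5134  0.064   0.155 ]
 [ 0.5114  0.0661  0.1691]
 [ 0.5307  0.0683  0.1715]
 [ 0.52    0.0698  0.1854]
 [ 0.5159  0.0712  0.1879]
 [ 0.5155  0.0722  0.177 ]
 [ 0.5213  0.0759  0.1885]
 [ 0.5275  0.0843  0.1735]
 [ 0.5221  0.0953  0.1734]
 [ 0.534   0.1063  0.181 ]
 [ 0.5279  0.1099  0.1857]
 [ 0.5152  0.1124  0.1665]
 [ 0.516   0.1141  0.1817]
 [ 0.5292  0.1157  0.1858]
 [ 0.5359  0.1186  0.1848]
 [ 0.5218  0.1199  0.1565]
 [ 0.5191  0.1216  0.1792]
 [ 0.5238  0.1228  0.1838]
 [ 0.5253  0.1243  0.1869]
 [ 0.5307  0.125   0.1851]
 [ 0.5333  0.1258  0.1816]
 [ 0.5253  0.1264  0.1621]
 [ 0.5301  0.1274  0.1665]]
```

```bash
cat >> h.py <<'E'
from scipy.spatial.transform import Rotation as R
def goto(pos,yaw):
    o=ctrl.get_obs();T=R.from_euler("xyz",o["eef_rot"]);G=R.from_euler("xyz",[np.pi,0,yaw])
    return T.inv().apply(np.array(pos)-o["ee_pos"])*1000,(T.inv()*G).as_rotvec()
E
python3 - <<'E'
from h import *
Q=[]
for n,box in(("scene",(200,160,295,215)),("side",(190,140,290,265))):
    f=np.load(n+"0.npz");p,d=f["p"],f["d"];P=cloud(n,d)
    x0,y0,x1,y1=box;v,u=np.where((P[...,2]>.164)&(P[...,2]<.182)&(d>0));k=(u>x0)&(u<x1)&(v>y0)&(v<y1)
    q=np.array([plane(n,a,b,.172) for a,b in zip(u[k],v[k])]);Q.append(q)
    for lo,hi in((-.135,-.075),(-.033,-.004),(.026,.054),(.078,.1)):
        s=q[(q[:,1]>lo)&(q[:,1]<hi)]
        vx,vy,x,y=cv2.fitLine(s[:,:2].astype(np.float32),cv2.DIST_HUBER,0,.001,.001).ravel()
        print(n,(lo,hi),len(s),"slope dx/dy",vx/vy,"at",x,y)
    print("ends",q[:,1].min(),q[:,1].max())
# tab triangulation, tab centroid; post top, housing
print("tab",tri(("scene",269.33,168.43),("side",245.57,179.23)))
print("tab plane",plane("scene",269.33,168.43,.205),plane("side",245.57,179.23,.205))
print("hous",tri(("scene",208.43,204.9),("side",278,145.8)))
print("posttop",tri(("scene",284,172.5),("side",232,199.5)))
print(goto([.521,.065,.33],1.47),ctrl.get_obs()["time_s"])
E
```

```text
scene (-0.135, -0.075) 40 slope dx/dy 0.12249692 at 0.5871651 -0.107237406
scene (-0.033, -0.004) 20 slope dx/dy -1.4524862 at 0.55192906 -0.0194349
scene (0.026, 0.054) 18 slope dx/dy 0.38536263 at 0.5217421 0.040472753
scene (0.078, 0.1) 14 slope dx/dy 1.1824981 at 0.5304113 0.09100437
ends -0.17106040720482849 0.1287796731722861
side (-0.135, -0.075) 38 slope dx/dy 0.14631723 at 0.5852326 -0.10934548
side (-0.033, -0.004) 25 slope dx/dy -1.3456959 at 0.5483535 -0.016810318
side (0.026, 0.054) 24 slope dx/dy 0.3041693 at 0.5199167 0.043551985
side (0.078, 0.1) 21 slope dx/dy 0.7651877 at 0.5261275 0.08931202
ends -0.1800176291577097 0.13448735600121964
tab (array([0.5222, 0.0628, 0.2033]), np.float64(0.0012003900783511135))
tab plane [0.5238 0.0614 0.205 ] [0.5209 0.0654 0.205 ]
hous (array([ 0.5766, -0.1614,  0.1707]), np.float64(0.000918050450270383))
posttop (array([0.5245, 0.1147, 0.1742]), np.float64(0.0005619683460895799))
(array([ 495.8944, -377.4469, -124.6234]), array([-0.0009, -0.0006, -1.0112])) 0.1
```

Request:
arm_command --plan '[[[0,0,-50,0,0,0,-1],[0,0,-100,0,0,0,-1],[30,-25,-125,0,0,-0.1,-1],[75,-55,-125,0,0,-0.22,-1],[120,-90,-125,0,0,-0.35,-1],[165,-125,-125,0,0,-0.5,-1],[205,-155,-125,0,0,-0.65,-1],[245,-185,-125,0,0,-0.8,-1],[285,-215,-125,0,0,-0.95,-1],[325,-245,-125,0,0,-0.98,-1],[365,-275,-125,0,0,-0.98,-1],[405,-305,-125,0,0,-0.98,-1]]]'

```text
time_s: 1.3
ee_pos: [0.4639, -0.0543, 0.3304]
eef_rot: [3.142, 0.0, 1.439]
force: [0.5, -1.3, 0.1]
grip_width: 0.0941
grip_force: 0.0
```

Run:
```python
from h import *
o=ctrl.get_obs();print(o["time_s"],o["ee_pos"],o["eef_rot"],goto([.522,.063,.32],1.44))
```

```text
1.3 [ 0.4639 -0.0543  0.3304] [3.1416 0.0001 1.4389] (array([123.9782,  42.2054,  10.4052]), array([ 0.    ,  0.0001, -0.0011]))
```

Request:
arm_command --plan '[[[40,14,0,0,0,0,-1],[80,28,0,0,0,0,-1],[110,37,5,0,0,0,-1],[124,42,10,0,0,0,-1],[124,42,10,0,0,0,-1],[124,42,10,0,0,0,-1]]]'

```text
time_s: 1.9
ee_pos: [0.5211, 0.0601, 0.3203]
eef_rot: [-3.141, 0.0, 1.439]
force: [-0.4, -0.3, 0.3]
grip_width: 0.0943
grip_force: 0.0
```

Run:
```python
from h import *
o=ctrl.get_obs();i=cams.camera_info("wrist");p,d=cams.camera("wrist")
np.savez("w0.npz",p=p,d=d,W=i["world_to_cam"]);print(i,o["ee_pos"],o["eef_rot"],o["force"])
cv2.imwrite("pics/w0.png",cv2.resize(p,(800,600),interpolation=cv2.INTER_CUBIC))
```

```text
{'fx': 297.3186396354542, 'fy': 297.3186396354542, 'cx': 256.1819521833962, 'cy': 194.1846666466177, 'world_to_cam': array([[ 0.9913, -0.1317, -0.001 , -0.5084],
       [-0.1268, -0.9565,  0.2628,  0.0657],
       [-0.0356, -0.2604, -0.9648,  0.5366],
       [ 0.    ,  0.    ,  0.    ,  1.    ]])} [0.5211 0.0601 0.3203] [-3.1411  0.0003  1.4385] [-0.3817 -0.3345  0.2868]
```

View pics/w0.png

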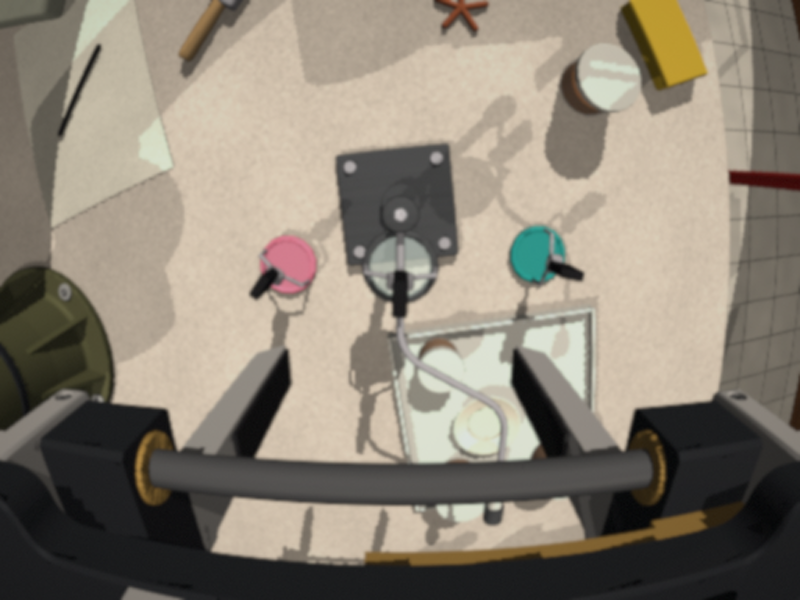

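The wrist view shows the tab at (400,293), the post cap at (401,212), the bends near (405,350) and (500,415), and the housing at (492,512). The first straight runs vertically, so the tool is aligned with it. Now to cast these points onto planes.

```bash
cat >> h.py <<'E'
def wplane(W,u,v,z):
    a=np.array([(u-256.18),(v-194.18)]);r=np.hypot(*a);t=r/297.32;W=np.linalg.inv(W)
    k=W[:3,:3]@np.array([*(a/max(r,1e-9)*np.sin(t)),np.cos(t)]);return W[:3,3]+k*(z-W[2,3])/k[2]
E
python3 - <<'E'
from h import *
f=np.load("w0.npz");p,W=f["p"],f["W"];s=512/800
m=(p.max(2)<45).astype(np.uint8);m[:,:240]=0;m[:,275:]=0;m[:170]=0;m[208:]=0
k,l,st,c=cv2.connectedComponentsWithStats(m)
for j in range(1,k):
    if st[j,4]>10: print("dark",c[j],st[j])
for nm,(u,v),z in (("tab far",(400,271),.224),("tab nearTop",(400,293),.224),("tab bottom near",(400,317),.186),("post top",(401,212),.185),
  ("rod1",(401,328),.172),("rod mid a",(425,371),.172),("mid b",(465,394),.172),("r3a",(504,440),.172),("r3b",(499,480),.172),("hous far",(492,522),.172)):
    print(nm,wplane(W,u*s,v*s,z))
E
```

```text
dark [255.565 187.315] [251 174  10  28 200]
tab far [0.5237 0.0813 0.224 ]
tab nearTop [0.5219 0.0677 0.224 ]
tab bottom near [0.5183 0.0411 0.186 ]
post top [0.5287 0.114  0.185 ]
rod1 [0.5173 0.0283 0.172 ]
rod mid a [ 0.5311 -0.0087  0.172 ]
mid b [ 0.5602 -0.033   0.172 ]
r3a [ 0.5898 -0.0817  0.172 ]
r3b [ 0.5841 -0.1237  0.172 ]
hous far [ 0.5763 -0.1738  0.172 ]
```

Run:
```python
from h import *
W=np.load("w0.npz")["W"]
a=wplane(W,255.5,174,.186);b=wplane(W,255.5,202,.224);print(a,b,(a+b)/2)
for u in(251,261):print(wplane(W,u,195,.224))
o=ctrl.get_obs();print(o["time_s"],goto([.522,.064,.188],1.44))
```

```text
[0.5221 0.0733 0.186 ] [0.5195 0.0535 0.224 ] [0.5208 0.0634 0.205 ]
[0.5162 0.061  0.224 ]
[0.5257 0.0597 0.224 ]
1.95 (array([  4.315 ,   0.2958, 132.6698]), array([ 0.0001,  0.0002, -0.0022]))
```

Request:
arm_command --plan "[[[3, 0, 40, 0, 0, 0, -1], [3, 0, 80, 0, 0, 0, -1], [3, 0, 110, 0, 0, 0, -0.5], [3, 0, 131, 0, 0, 0, -0.2], [3, 0, 131, 0, 0, 0, 0.2], [3, 0, 131, 0, 0, 0, 0.4], [3, 0, 131, 0, 0, 0, 0.5], [3, 0, 131, 0, 0, 0, 0.5], [3, 0, 131, 0, 0, 0, 0.5]]], \"squeeze\": 12}"

```text
arm_command: Invalid argument: plan='[[[3, 0, 40, 0, 0, 0, -1], [3, 0, 80, 0, 0, 0, -1], [3, 0, 110, 0, 0, 0, -0.5], [3, 0, 131, 0, 0, 0, -0.2], [3, 0, 131, 0, 0, 0, 0.2], [3, 0, 131, 0, 0, 0, 0.4], [3, 0, 131, 0, 0, 0, 0.5], [3, 0, 131...(261 chars total, truncated) is not valid JSON
```

Run:
```python
from h import *
o=ctrl.get_obs();i=cams.camera_info("wrist");p,d=cams.camera("wrist")
print(o["ee_pos"],o["eef_rot"],o["force"],o["grip_width"])
cv2.imwrite("pics/w1.png",cv2.resize(p,(800,600),interpolation=cv2.INTER_CUBIC))
```

```text
[0.5211 0.0598 0.3207] [3.1415 0.0002 1.4378] [-0.1369 -0.7912  0.7725] 0.09374938830611579
```

View pics/w1.png

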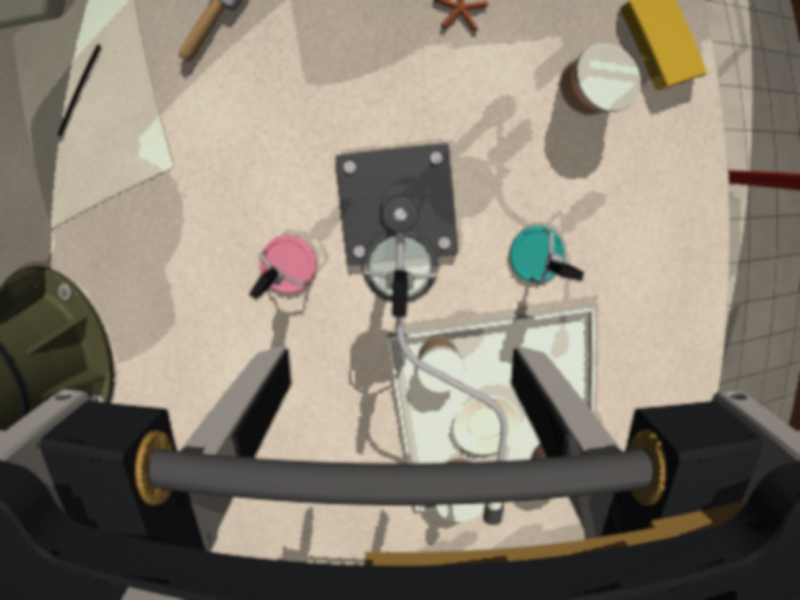

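The call was rejected as malformed JSON, so nothing moved and the picture is the same as before. Retrying it.

Request:
arm_command --plan '[[[3,0,40,0,0,0,-1],[3,0,80,0,0,0,-1],[3,0,110,0,0,0,-0.5],[3,0,131,0,0,0,-0.2],[3,0,131,0,0,0,0.2],[3,0,131,0,0,0,0.4],[3,0,131,0,0,0,0.5],[3,0,131,0,0,0,0.5],[3,0,131,0,0,0,0.5]]]' --squeeze 12

```text
time_s: 2.9
ee_pos: [0.5221, 0.0639, 0.1903]
eef_rot: [3.14, -0.0, 1.439]
force: [-0.3, 0.8, -0.5]
grip_width: 0.0413
grip_force: 0.0
```

Run:
```python
from h import *
o=ctrl.get_obs();i=cams.camera_info("wrist");p,d=cams.camera("wrist")
print(o["ee_pos"],o["eef_rot"],o["force"],o["grip_width"])
cv2.imwrite("pics/w2.png",cv2.resize(p,(800,600),interpolation=cv2.INTER_CUBIC))
```

```text
[0.5221 0.0639 0.1903] [ 3.1403 -0.0002  1.4387] [-0.2883  0.7532 -0.4884] 0.04131341521672537
```

View pics/w2.png

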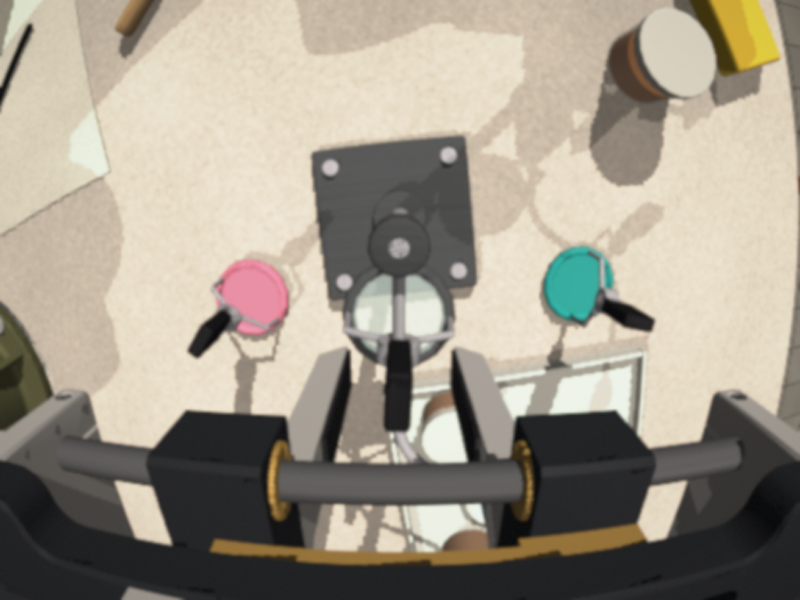

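The tab at (398,385) lies midway between the pads, whose inner faces are at 348 and 452. I'll close gently.

Request:
arm_command --plan '[[[0,0,0,0,0,0,0.6],[0,0,0,0,0,0,0.7],[0,0,0,0,0,0,0.75],[0,0,0,0,0,0,0.8],[0,0,0,0,0,0,0.85],[0,0,0,0,0,0,1],[0,0,0,0,0,0,1],[0,0,0,0,0,0,1],[0,0,0,0,0,0,1]]]' --squeeze 12

```text
time_s: 3.85
ee_pos: [0.5218, 0.064, 0.1894]
eef_rot: [-3.142, -0.0, 1.439]
force: [-0.2, 0.3, -0.7]
grip_width: 0.0098
grip_force: 12.0
```

```bash
cat > st.py <<'E'
from h import *
o=[ctrl.get_obs()]
F=[];
for _ in range(2):
    cams.camera("wrist");o.append(ctrl.get_obs())
F=np.array([x["force"] for x in o]);m=np.array([x["moment"] for x in o]);o=o[-1]
print(o["time_s"],o["ee_pos"],o["eef_rot"],o["grip_width"],o["grip_force"]);print("F",F,"mean",F.mean(0));print("M",m.mean(0))
E
python3 st.py
```

```text
3.95 [0.5218 0.064  0.1894] [-3.1416 -0.      1.4388] 0.009794203433024472 11.999964416027069
F [[-0.2207  0.3283 -0.7248]
 [ 0.7294 -0.1609 -0.8508]
 [-0.7638  0.0556 -0.8099]] mean [-0.085   0.0744 -0.7952]
M [-0.059  -0.0398  0.008 ]
```

Request:
arm_command --plan '[[[0,0,-0.5,0,0,0,1],[0,0,-1,0,0,0,1],[0,0,-1.5,0,0,0,1],[0,0,-2,0,0,0,1],[0,0,-2,0,0,0,1],[0,0,-2,0,0,0,1]]]'

```text
time_s: 4.55
ee_pos: [0.5218, 0.0639, 0.1914]
eef_rot: [-3.142, 0.0, 1.439]
force: [-0.2, 0.8, -0.2]
grip_width: 0.0097
grip_force: 12.0
```

```bash
cat > path.py <<'E'
from h import *
import sys
a=.132;d=np.array([-np.sin(a),-np.cos(a)]);l=np.array([np.cos(a),-np.sin(a)]);r=.035;T=r*np.tan(np.pi/6);Larc=r*np.pi/3
def rod(t,sA,lA=.509):   # t: arclength from start of first bend; returns xy, heading left of d
    c=[sA-T,lA]
    segs=[(0,Larc,1),(Larc,Larc+.1-2*T,0),(Larc+.1-2*T,2*Larc+.1-2*T,-1),(2*Larc+.1-2*T,9,0)]
    p=np.array(c);h=0
    if t<0: return (p[0]+t)*d+p[1]*l,0
    for b,e,k in segs:
        s=min(t,e)-b
        if s<=0: break
        if k: 
            h2=h+k*s/r;p=p+r*k*np.array([np.sin(h2)-np.sin(h),-np.cos(h2)+np.cos(h)]);h=h2
        else: p=p+s*np.array([np.cos(h),np.sin(h)])
    return p[0]*d+p[1]*l,h
def steps(t0,t1,n,sA,z,off=(0,0),lA=.509):
    for t in np.linspace(t0,t1,n+1)[1:]:
        xy,h=rod(t,sA,lA);xy=xy+off[0]*d+off[1]*l;m,w=goto([*xy,z],np.pi/2-a+h)
        print(round(t*1000,1),m.round(1).tolist(),w.round(3).tolist())
def where(sA,lA=.509):
    from scipy.optimize import minimize_scalar
    q=ctrl.get_obs()["ee_pos"][:2];f=lambda t:np.hypot(*(rod(t,sA,lA)[0]-q))
    ts=np.linspace(-.05,.22,541);t=ts[np.argmin([f(t) for t in ts])];e=q-rod(t,sA,lA)[0]
    h=rod(t,sA)[1];n=-np.sin(h)*d+np.cos(h)*l;print("t",t,"off normal(left) mm",e@n*1000)
    return t
E
cat >> st.py <<'E'
from path import d,l
print("along %.2f across(left) %.2f"%(F.mean(0)[:2]@d,F.mean(0)[:2]@l))
E
python3 st.py
python3 - <<'E'
from path import *
t=where(-.0755);print(rod(t,-.0755),rod(.2067,-.0755));steps(t,t+.03,10,-.0755,.1915)
E
```

```text
4.65 [0.5218 0.0639 0.1915] [ 3.1416 -0.      1.4388] 0.009926607982325197 11.999774426221848
F [[-0.2082  0.8012 -0.2232]
 [-0.7759 -0.4353 -0.748 ]
 [-0.1161 -0.222  -0.6257]] mean [-0.3668  0.0479 -0.5323]
M [-0.0383 -0.0637 -0.0149]
along 0.00 across(left) -0.37
t -0.036500000000000005 off normal(left) mm -0.15631549656665872
(array([0.522 , 0.0641]), 0) (array([ 0.5814, -0.1463]), np.float64(-1.1102230246251565e-15))
-33.5 [-2.8, 0.2, -0.0] [0.0, -0.0, -0.0]
-30.5 [-5.8, 0.2, -0.0] [0.0, -0.0, -0.0]
-27.5 [-8.8, 0.2, -0.0] [0.0, -0.0, -0.0]
-24.5 [-11.8, 0.2, -0.0] [0.0, -0.0, -0.0]
-21.5 [-14.8, 0.2, -0.0] [0.0, -0.0, -0.0]
-18.5 [-17.8, 0.2, -0.0] [0.0, -0.0, -0.0]
-15.5 [-20.8, 0.2, -0.0] [0.0, -0.0, -0.0]
-12.5 [-23.8, 0.2, -0.0] [0.0, -0.0, -0.0]
-9.5 [-26.8, 0.2, -0.0] [0.0, -0.0, -0.0]
-6.5 [-29.8, 0.2, -0.0] [0.0, -0.0, -0.0]
```

Request:
arm_command --plan '[[[-3,0,0,0,0,0,1],[-6,0,0,0,0,0,1],[-9,0,0,0,0,0,1],[-12,0,0,0,0,0,1],[-15,0,0,0,0,0,1],[-18,0,0,0,0,0,1],[-21,0,0,0,0,0,1],[-24,0,0,0,0,0,1],[-27,0,0,0,0,0,1],[-30,0,0,0,0,0,1],[-32,0,0,0,0,0,1],[-32,0,0,0,0,0,1]]]'

```text
time_s: 5.85
ee_pos: [0.5176, 0.032, 0.1915]
eef_rot: [3.142, 0.0, 1.439]
force: [0.6, 0.4, -1.8]
grip_width: 0.0102
grip_force: 12.0
```

```bash
python3 st.py
python3 - <<'E'
from path import *
t=where(-.0755);steps(t,t+.024,10,-.0755,.1915)
E
```

```text
5.95 [0.5176 0.0322 0.1914] [-3.1416 -0.      1.4387] 0.010006683948887832 11.999884843826294
F [[ 0.6315  0.3798 -1.7633]
 [-0.2258  0.742  -1.3532]
 [-0.5104 -0.3448 -0.8112]] mean [-0.0349  0.259  -1.3092]
M [-0.0173 -0.046  -0.0109]
along -0.25 across(left) -0.07
t -0.004500000000000004 off normal(left) mm -0.15755217987437142
-2.1 [-2.2, 0.2, -0.1] [-0.0, -0.0, -0.0]
0.3 [-4.6, 0.2, -0.1] [-0.0, -0.0, -0.009]
2.7 [-7.0, 0.3, -0.1] [-0.0, -0.0, -0.077]
5.1 [-9.4, 0.5, -0.1] [-0.0, -0.0, -0.146]
7.5 [-11.8, 1.0, -0.1] [-0.0, -0.0, -0.214]
9.9 [-14.1, 1.5, -0.1] [-0.0, -0.0, -0.283]
12.3 [-16.4, 2.3, -0.1] [-0.0, -0.0, -0.352]
14.7 [-18.6, 3.2, -0.1] [-0.0, -0.0, -0.42]
17.1 [-20.8, 4.3, -0.1] [-0.0, -0.0, -0.489]
19.5 [-22.8, 5.5, -0.1] [-0.0, -0.0, -0.557]
```

Request:
arm_command --plan '[[[-2.2,0.1,0,0,0,0,1],[-4.6,0.2,0,0,0,-0.01,1],[-7,0.3,0,0,0,-0.08,1],[-9.4,0.5,0,0,0,-0.15,1],[-11.8,1,0,0,0,-0.21,1],[-14.1,1.5,0,0,0,-0.28,1],[-16.4,2.3,0,0,0,-0.35,1],[-16.4,2.3,0,0,0,-0.35,1]]]'

```text
time_s: 6.75
ee_pos: [0.5177, 0.0153, 0.1914]
eef_rot: [3.142, 0.0, 1.79]
force: [-0.3, -0.3, -0.6]
grip_width: 0.0098
grip_force: 12.0
```

```bash
python3 st.py
python3 - <<'E'
from path import *
t=where(-.0755);steps(t,t+.024,10,-.0755,.1915)
E
```

```text
6.85 [0.5177 0.0156 0.1915] [ 3.1416 -0.      1.7868] 0.009845930843108062 11.999837905168533
F [[-0.31   -0.2805 -0.6347]
 [ 0.7443  0.3953 -1.2823]
 [ 0.0087 -0.376  -0.5604]] mean [ 0.1477 -0.0871 -0.8258]
M [-0.0003 -0.1342 -0.0027]
along 0.07 across(left) 0.16
t 0.012499999999999997 off normal(left) mm -0.017297193612160405
14.9 [-2.5, 0.1, -0.0] [0.0, -0.0, -0.078]
17.3 [-4.9, 0.4, -0.0] [0.0, -0.0, -0.146]
19.7 [-7.3, 0.8, -0.0] [0.0, -0.0, -0.215]
22.1 [-9.6, 1.4, -0.0] [0.0, -0.0, -0.283]
24.5 [-11.9, 2.2, -0.0] [0.0, -0.0, -0.352]
26.9 [-14.1, 3.1, -0.0] [0.0, -0.0, -0.421]
29.3 [-16.3, 4.1, -0.0] [0.0, -0.0, -0.489]
31.7 [-18.4, 5.3, -0.0] [0.0, -0.0, -0.558]
34.1 [-20.3, 6.7, -0.0] [0.0, -0.0, -0.626]
36.5 [-22.2, 8.1, -0.0] [0.0, -0.0, -0.695]
```

No contact so far, and I'm following the bend.

Request:
arm_command --plan '[[[-2.5,0.1,0,0,0,-0.08,1],[-4.9,0.4,0,0,0,-0.15,1],[-7.3,0.8,0,0,0,-0.21,1],[-9.6,1.4,0,0,0,-0.28,1],[-11.9,2.2,0,0,0,-0.35,1],[-14.1,3.1,0,0,0,-0.42,1],[-16.3,4.1,0,0,0,-0.49,1],[-16.3,4.1,0,0,0,-0.49,1]]]'

```text
time_s: 7.65
ee_pos: [0.5253, 0.0006, 0.1914]
eef_rot: [3.142, 0.0, 2.278]
force: [0.5, 0.6, -0.4]
grip_width: 0.0095
grip_force: 12.0
```

```bash
python3 st.py
python3 - <<'E'
from path import *
t=where(-.0755);steps(t,t+.027,9,-.0755,.1915)
E
```

```text
7.75 [0.5252 0.0007 0.1914] [-3.1416 -0.0001  2.2759] 0.009786072835799433 11.999847292900085
F [[ 0.547   0.6481 -0.4351]
 [-0.8919 -0.3611 -1.7875]
 [-0.9353 -0.4626 -1.0387]] mean [-0.4268 -0.0585 -1.0871]
M [-0.0307 -0.105   0.0153]
along 0.11 across(left) -0.42
t 0.028999999999999998 off normal(left) mm 0.0884901001534657
32.0 [-2.8, 0.0, -0.1] [-0.0, -0.0, -0.077]
35.0 [-5.8, 0.4, -0.1] [-0.0, -0.0, -0.163]
38.0 [-8.7, 1.0, -0.1] [-0.0, -0.0, -0.21]
41.0 [-11.7, 1.6, -0.1] [-0.0, -0.0, -0.21]
44.0 [-14.6, 2.2, -0.1] [-0.0, -0.0, -0.21]
47.0 [-17.5, 2.8, -0.1] [-0.0, -0.0, -0.21]
50.0 [-20.5, 3.5, -0.1] [-0.0, -0.0, -0.21]
53.0 [-23.4, 4.1, -0.1] [-0.0, -0.0, -0.21]
56.0 [-26.4, 4.7, -0.1] [-0.0, -0.0, -0.21]
```

Request:
arm_command --plan '[[[-2.8,0,0,0,0,-0.08,1],[-5.8,0.4,0,0,0,-0.16,1],[-8.7,1,0,0,0,-0.21,1],[-11.7,1.6,0,0,0,-0.21,1],[-14.6,2.2,0,0,0,-0.21,1],[-17.5,2.8,0,0,0,-0.21,1],[-20.5,3.5,0,0,0,-0.21,1],[-23.4,4.1,0,0,0,-0.21,1],[-26.4,4.7,0,0,0,-0.21,1],[-26.4,4.7,0,0,0,-0.21,1]]]'

```text
time_s: 8.75
ee_pos: [0.5462, -0.0166, 0.1914]
eef_rot: [-3.142, -0.0, 2.488]
force: [-0.5, 0.1, -2.1]
grip_width: 0.0103
grip_force: 12.0
```

```bash
python3 st.py
python3 - <<'E'
from path import *
t=where(-.0755);steps(t,t+.03,10,-.0755,.1915)
E
```

```text
8.85 [ 0.546  -0.0164  0.1914] [-3.1415 -0.0001  2.4886] 0.00999571784021858 11.999976485967636
F [[-0.4973  0.1319 -2.0527]
 [ 0.0846 -0.042  -2.0647]
 [-0.4663  0.3784 -1.0627]] mean [-0.293   0.1561 -1.7267]
M [-0.0041 -0.1381 -0.0048]
along -0.12 across(left) -0.31
t 0.055999999999999994 off normal(left) mm -0.0532559540763574
59.0 [-2.8, 0.0, -0.1] [-0.0, -0.0, 0.003]
62.0 [-5.8, 0.0, -0.1] [-0.0, -0.0, 0.003]
65.0 [-8.8, 0.0, -0.1] [-0.0, -0.0, 0.003]
68.0 [-11.8, 0.0, -0.1] [-0.0, -0.0, 0.003]
71.0 [-14.8, 0.0, -0.1] [-0.0, -0.0, 0.003]
74.0 [-17.8, 0.0, -0.1] [-0.0, -0.0, 0.003]
77.0 [-20.8, -0.0, -0.1] [-0.0, -0.0, 0.003]
80.0 [-23.8, -0.0, -0.1] [-0.0, -0.0, 0.003]
83.0 [-26.8, -0.0, -0.1] [-0.0, -0.0, 0.003]
86.0 [-29.8, -0.0, -0.1] [-0.0, -0.0, 0.003]
```

Request:
arm_command --plan '[[[-3,0,0,0,0,0,1],[-6,0,0,0,0,0,1],[-9,0,0,0,0,0,1],[-12,0,0,0,0,0,1],[-15,0,0,0,0,0,1],[-18,0,0,0,0,0,1],[-21,0,0,0,0,0,1],[-24,0,0,0,0,0,1],[-27,0,0,0,0,0,1],[-30,0,0,0,0,0,1],[-33,0,0,0,0,0,1],[-36,0,0,0,0,0,1]]]'

```text
time_s: 10.05
ee_pos: [0.5748, -0.0384, 0.1914]
eef_rot: [3.142, 0.0, 2.489]
force: [-0.5, -0.1, -1.2]
grip_width: 0.0097
grip_force: 12.0
```

```bash
python3 st.py
python3 - <<'E'
from path import *
t=where(-.0755);steps(t,t+.024,10,-.0755,.1915)
E
```

```text
10.15 [ 0.5748 -0.0385  0.1914] [-3.1416  0.      2.4886] 0.00991173281682325 11.999900490045547
F [[-0.4707 -0.0742 -1.2349]
 [-0.159  -0.2328 -0.6704]
 [-0.1747 -0.4387 -0.4891]] mean [-0.2681 -0.2486 -0.7981]
M [-0.0233 -0.1424 -0.018 ]
along 0.28 across(left) -0.23
t 0.09250000000000001 off normal(left) mm 0.0467240755110272
94.9 [-2.4, -0.1, -0.1] [-0.0, 0.0, 0.003]
97.3 [-4.8, -0.1, -0.1] [-0.0, 0.0, 0.033]
99.7 [-7.2, -0.2, -0.1] [-0.0, 0.0, 0.102]
102.1 [-9.6, -0.6, -0.1] [-0.0, 0.0, 0.17]
104.5 [-12.0, -1.0, -0.1] [-0.0, 0.0, 0.239]
106.9 [-14.3, -1.7, -0.1] [-0.0, 0.0, 0.307]
109.3 [-16.5, -2.5, -0.1] [-0.0, 0.0, 0.376]
111.7 [-18.7, -3.5, -0.1] [-0.0, 0.0, 0.444]
114.1 [-20.9, -4.6, -0.1] [-0.0, 0.0, 0.513]
116.5 [-22.9, -5.8, -0.1] [-0.0, 0.0, 0.582]
```

Request:
arm_command --plan '[[[-2.4,0,0,0,0,0,1],[-4.8,-0.1,0,0,0,0.03,1],[-7.2,-0.2,0,0,0,0.1,1],[-9.6,-0.6,0,0,0,0.17,1],[-12,-1,0,0,0,0.24,1],[-14.3,-1.7,0,0,0,0.31,1],[-16.5,-2.5,0,0,0,0.38,1],[-16.5,-2.5,0,0,0,0.38,1]]]'

```text
time_s: 10.95
ee_pos: [0.5863, -0.0505, 0.1914]
eef_rot: [-3.142, -0.0, 2.106]
force: [1.1, -0.1, -1.3]
grip_width: 0.0101
grip_force: 12.0
```

```bash
python3 st.py
python3 - <<'E'
from path import *
t=where(-.0755);steps(t,t+.027,11,-.0755,.1915)
E
```

```text
11.05 [ 0.5862 -0.0503  0.1914] [-3.1415 -0.0001  2.1101] 0.010264084256584434 12.000010013580322
F [[ 1.14   -0.1067 -1.3152]
 [-0.2753 -0.5635 -1.6953]
 [-0.402  -0.7455 -0.8849]] mean [ 0.1542 -0.4719 -1.2985]
M [-0.0047 -0.0984 -0.0041]
along 0.45 across(left) 0.21
t 0.109 off normal(left) mm -0.09498483242229887
111.5 [-2.5, 0.0, -0.1] [-0.0, -0.0, 0.059]
113.9 [-4.9, -0.2, -0.1] [-0.0, -0.0, 0.129]
116.4 [-7.3, -0.6, -0.1] [-0.0, -0.0, 0.199]
118.8 [-9.7, -1.2, -0.1] [-0.0, -0.0, 0.269]
121.3 [-12.1, -1.9, -0.1] [-0.0, -0.0, 0.339]
123.7 [-14.4, -2.8, -0.1] [-0.0, -0.0, 0.41]
126.2 [-16.6, -3.9, -0.1] [-0.0, -0.0, 0.48]
128.6 [-18.7, -5.1, -0.1] [-0.0, -0.0, 0.55]
131.1 [-20.8, -6.4, -0.1] [-0.0, -0.0, 0.62]
133.5 [-22.7, -7.9, -0.1] [-0.0, -0.0, 0.671]
136.0 [-24.6, -9.4, -0.1] [-0.0, -0.0, 0.671]
```

Request:
arm_command --plan '[[[-2.5,0,0,0,0,0.06,1],[-4.9,-0.2,0,0,0,0.13,1],[-7.3,-0.6,0,0,0,0.2,1],[-9.7,-1.2,0,0,0,0.27,1],[-12.1,-1.9,0,0,0,0.34,1],[-14.4,-2.8,0,0,0,0.41,1],[-16.6,-3.9,0,0,0,0.48,1],[-16.6,-3.9,0,0,0,0.48,1]]]'

```text
time_s: 11.85
ee_pos: [0.5913, -0.0666, 0.1914]
eef_rot: [-3.142, -0.0, 1.629]
force: [-0.2, 0.2, -1.2]
grip_width: 0.0104
grip_force: 12.0
```

```bash
python3 st.py
python3 - <<'E'
from path import *
t=where(-.0755);steps(t,t+.03,10,-.0755,.1915)
E
```

```text
11.95 [ 0.5913 -0.0664  0.1914] [-3.1415 -0.      1.6316] 0.009859080252332345 12.000062763690948
F [[-0.2281  0.2038 -1.23  ]
 [-0.191   0.1931 -1.0686]
 [-0.2826  0.0055 -0.8625]] mean [-0.2339  0.1341 -1.0537]
M [-0.0099 -0.0489  0.012 ]
along -0.10 across(left) -0.25
t 0.126 off normal(left) mm -0.0865762359609156
129.0 [-2.9, -0.0, -0.1] [-0.0, -0.0, 0.082]
132.0 [-5.9, -0.4, -0.1] [-0.0, -0.0, 0.167]
135.0 [-8.8, -1.0, -0.1] [-0.0, -0.0, 0.193]
138.0 [-11.8, -1.5, -0.1] [-0.0, -0.0, 0.193]
141.0 [-14.7, -2.1, -0.1] [-0.0, -0.0, 0.193]
144.0 [-17.6, -2.7, -0.1] [-0.0, -0.0, 0.193]
147.0 [-20.6, -3.3, -0.1] [-0.0, -0.0, 0.193]
150.0 [-23.5, -3.8, -0.1] [-0.0, -0.0, 0.193]
153.0 [-26.5, -4.4, -0.1] [-0.0, -0.0, 0.193]
156.0 [-29.4, -5.0, -0.1] [-0.0, -0.0, 0.193]
```

Request:
arm_command --plan '[[[-2.9,0,0,0,0,0.08,1],[-5.9,-0.4,0,0,0,0.16,1],[-8.8,-1,0,0,0,0.19,1],[-11.8,-1.5,0,0,0,0.19,1],[-14.7,-2.1,0,0,0,0.19,1],[-17.6,-2.7,0,0,0,0.19,1],[-20.6,-3.3,0,0,0,0.19,1],[-23.5,-3.8,0,0,0,0.19,1],[-26.5,-4.4,0,0,0,0.19,1],[-29.4,-5,0,0,0,0.19,1],[-29.4,-5,0,0,0,0.19,1]]]'

```text
time_s: 13.05
ee_pos: [0.588, -0.0965, 0.1914]
eef_rot: [-3.142, 0.0, 1.439]
force: [-0.3, 0.4, 0.1]
grip_width: 0.0098
grip_force: 12.0
```

```bash
python3 st.py
python3 - <<'E'
from path import *
t=where(-.0755);steps(t,t+.03,3,-.0755,.1915)
E
```

```text
13.15 [ 0.588  -0.0962  0.1915] [ 3.1416 -0.      1.4387] 0.009970459785057312 11.999908089637756
F [[-0.3053  0.3906  0.056 ]
 [ 0.0917 -0.3101 -0.972 ]
 [-0.1956  0.4308 -0.8713]] mean [-0.1364  0.1704 -0.5958]
M [-0.0172 -0.0663 -0.0171]
along -0.15 across(left) -0.16
t 0.15600000000000003 off normal(left) mm -0.028678628252253847
166.0 [-9.9, 0.0, -0.0] [0.0, -0.0, -0.0]
176.0 [-19.9, 0.0, -0.0] [0.0, -0.0, -0.0]
186.0 [-29.9, 0.0, -0.0] [0.0, -0.0, -0.0]
```

Request:
arm_command --plan '[[[-3,0,0,0,0,0,1],[-6,0,0,0,0,0,1],[-9,0,0,0,0,0,1],[-12,0,0,0,0,0,1],[-15,0,0,0,0,0,1],[-18,0,0,0,0,0,1],[-21,0,0,0,0,0,1],[-24,0,0,0,0,0,1],[-27,0,0,0,0,0,1],[-30,0,0,0,0,0,1],[-33,0,0,0,0,0,1],[-36,0,0,0,0,0,1]]]'

```text
time_s: 14.35
ee_pos: [0.5833, -0.1321, 0.1914]
eef_rot: [3.142, 0.0, 1.439]
force: [0.0, 0.2, -2.2]
grip_width: 0.0099
grip_force: 12.0
```

```bash
python3 st.py
python3 - <<'E'
from path import *
t=where(-.0755)
p,d_=cams.camera("scene");cv2.imwrite("pics/s1.png",cv2.resize(p[160:250,180:300],(800,600),interpolation=cv2.INTER_CUBIC))
E
```

```text
14.45 [ 0.5832 -0.1322  0.1914] [-3.1416  0.      1.4384] 0.009672045169022283 11.999880820512772
F [[ 0.0139  0.2307 -2.1944]
 [-0.2311 -0.5809 -1.2844]
 [ 0.2556  0.32   -1.0315]] mean [ 0.0128 -0.01   -1.5034]
M [-0.0316 -0.0764  0.0156]
along 0.01 across(left) 0.01
t 0.1925 off normal(left) mm -0.037865237755535436
```

View pics/s1.png

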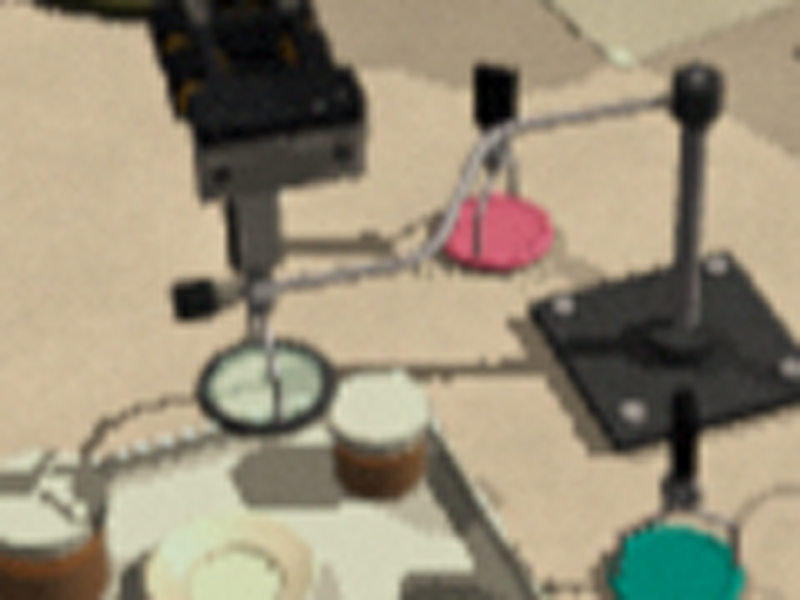

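The crop shows the magnifier on the last straight, with the collar at (262,293) right beside the pale sleeve at (235,295) and the housing at (193,299). Now I'll approach the stop slowly.

Request:
arm_command --plan '[[[-1.5,0,0,0,0,0,1],[-3,0,0,0,0,0,1],[-4.5,0,0,0,0,0,1],[-6,0,0,0,0,0,1],[-7,0,0,0,0,0,1],[-8,0,0,0,0,0,1],[-9,0,0,0,0,0,1],[-10,0,0,0,0,0,1],[-10.5,0,0,0,0,0,1],[-11,0,0,0,0,0,1],[-11,0,0,0,0,0,1]]]'

```text
time_s: 15.6
ee_pos: [0.5818, -0.1428, 0.1914]
eef_rot: [-3.142, -0.0, 1.439]
force: [0.1, 0.6, -0.4]
grip_width: 0.0097
grip_force: 12.0
```

```bash
python3 st.py
```

```text
15.7 [ 0.5819 -0.1427  0.1914] [-3.1416  0.      1.4389] 0.01014108999011607 11.999916136264801
F [[ 0.1346  0.5679 -0.3843]
 [ 0.8848 -0.6293 -1.3297]
 [-0.3841  0.2502 -1.6313]] mean [ 0.2117  0.0629 -1.1151]
M [-0.0549 -0.0403  0.0106]
along -0.09 across(left) 0.20
```

Request:
arm_command --plan '[[[-0.5,0,0,0,0,0,1],[-1,0,0,0,0,0,1],[-1.5,0,0,0,0,0,1],[-2,0,0,0,0,0,1],[-2.5,0,0,0,0,0,1],[-3,0,0,0,0,0,1],[-3,0,0,0,0,0,1]]]'

```text
time_s: 16.4
ee_pos: [0.5814, -0.1458, 0.1915]
eef_rot: [3.142, 0.0, 1.439]
force: [-0.2, 0.3, 0.1]
grip_width: 0.0097
grip_force: 12.0
```

```bash
python3 st.py
```

```text
16.5 [ 0.5814 -0.1457  0.1915] [3.1416 0.     1.4387] 0.009667877295595735 11.999905407428741
F [[-0.1682  0.3153  0.1018]
 [-0.4891 -0.3979 -1.0301]
 [ 1.589   0.6513 -1.1265]] mean [ 0.3106  0.1895 -0.685 ]
M [-0.0256 -0.0111  0.0098]
along -0.23 across(left) 0.28
```

Request:
arm_command --plan '[[[-0.5,0,0,0,0,0,1],[-1,0,0,0,0,0,1],[-1.5,0,0,0,0,0,1],[-2,0,0,0,0,0,1],[-2,0,0,0,0,0,1]]]'

```text
time_s: 17.0
ee_pos: [0.5812, -0.1475, 0.1914]
eef_rot: [-3.141, -0.0, 1.439]
force: [-0.2, 3.2, -1.9]
grip_width: 0.0101
grip_force: 12.0
```

```bash
python3 st.py
```

```text
17.1 [ 0.5812 -0.1475  0.1914] [-3.1415 -0.0003  1.4389] 0.009865655030723758 12.00000375509262
F [[-0.2198  3.2002 -1.9318]
 [ 0.0937  2.8456 -0.8053]
 [-0.5782  3.9714 -1.6655]] mean [-0.2348  3.3391 -1.4675]
M [ 0.6051 -0.1233 -0.0234]
along -3.28 across(left) -0.67
```

Contact at the expected place: 3.3 N, about 1.3 mm of flex. I'll lower the collar onto the rod while it's pressed, then ease the spring off.

Request:
arm_command --plan '[[[-0.5,0,0,0,0,0,1],[-0.5,0,0.5,0,0,0,1],[-0.5,0,1,0,0,0,1],[-0.5,0,1.5,0,0,0,1],[-0.5,0,1.9,0,0,0,1],[-0.5,0,1.9,0,0,0,1]]]'

```text
time_s: 17.7
ee_pos: [0.5813, -0.1482, 0.1901]
eef_rot: [3.141, 0.0, 1.439]
force: [-0.5, 4.0, 5.1]
grip_width: 0.0098
grip_force: 12.0
```

```bash
python3 st.py
```

```text
17.8 [ 0.5813 -0.1482  0.19  ] [3.1407 0.0001 1.4388] 0.010158473920731317 12.000662684440613
F [[-0.5254  3.9708  5.0912]
 [-1.1758  4.2775  4.945 ]
 [ 0.6148  4.0151  5.9402]] mean [-0.3621  4.0878  5.3254]
M [ 0.8692 -0.0097 -0.0084]
along -4.00 across(left) -0.90
```

Request:
arm_command --plan '[[[0,0,-0.3,0,0,0,1],[0.3,0,-0.6,0,0,0,1],[0.6,0,-0.6,0,0,0,1],[0.9,0,-0.6,0,0,0,1],[1.1,0,-0.6,0,0,0,1],[1.1,0,-0.6,0,0,0,1]]]'

```text
time_s: 18.4
ee_pos: [0.5813, -0.1472, 0.1902]
eef_rot: [3.142, 0.0, 1.439]
force: [-0.0, 2.4, 3.5]
grip_width: 0.0099
grip_force: 12.0
```

```bash
sed -i 's/range(2)/range(8)/;s/print("F",F,/print(/' st.py; python3 st.py
```

```text
18.8 [ 0.5813 -0.1471  0.1902] [3.1415 0.     1.4387] 0.010079616101634128 12.000381052494049
mean [0.0504 1.9995 3.8692]
M [ 0.3986 -0.0249 -0.0206]
along -1.99 across(left) -0.21
```

Request:
arm_command --plan '[[[0,0,-0.3,0,0,0,1],[0.2,0,-0.5,0,0,0,1],[0.4,0,-0.5,0,0,0,1],[0.5,0,-0.5,0,0,0,1],[0.5,0,-0.5,0,0,0,1]]]'

```text
time_s: 19.3
ee_pos: [0.5812, -0.1466, 0.1904]
eef_rot: [-3.141, 0.0, 1.439]
force: [0.3, 2.1, -0.0]
grip_width: 0.0097
grip_force: 12.0
```

```bash
python3 st.py
```

```text
19.7 [ 0.5813 -0.1466  0.1905] [-3.1414 -0.      1.4388] 0.01003467221957509 12.000059634447098
mean [-0.3216  0.9083 -1.1196]
M [ 0.1889 -0.0604  0.0089]
along -0.86 across(left) -0.44
```

Request:
arm_command --plan '[[[0.1,0,0.1,0,0,0,1],[0.2,0,0.2,0,0,0,1],[0.2,0,0.25,0,0,0,1],[0.2,0,0.25,0,0,0,1],[0.2,0,0.25,0,0,0,1]]]' --squeeze 4

```text
time_s: 20.2
ee_pos: [0.5814, -0.1464, 0.1905]
eef_rot: [3.141, 0.0, 1.439]
force: [-0.1, 1.4, -0.5]
grip_width: 0.0099
grip_force: 4.0
```

```bash
python3 st.py
```

```text
20.6 [ 0.5814 -0.1464  0.1904] [3.1415 0.     1.4388] 0.00999919471536351 4.00011420249939
mean [-0.1124  0.8239 -0.0488]
M [0.0837 0.0201 0.0088]
along -0.80 across(left) -0.22
```

Weight is on the rod and there is a light push against the stop. Releasing slowly.

Request:
arm_command --plan '[[[0,0,0,0,0,0,0.76],[0,0,0,0,0,0,0.74],[0,0,0,0,0,0,0.7],[0,0,0,0,0,0,0.65],[0,0,0,0,0,0,0.6],[0,0,0,0,0,0,0.5],[0,0,0,0,0,0,0.3],[0,0,0,0,0,0,0],[0,0,0,0,0,0,0],[0,0,0,0,0,0,0]]]'

```text
time_s: 21.6
ee_pos: [0.5813, -0.1464, 0.1904]
eef_rot: [-3.142, -0.0, 1.439]
force: [-0.7, -0.3, 1.1]
grip_width: 0.0465
grip_force: 0.0
```

```bash
python3 st.py
python3 - <<'E'
from h import *
o=ctrl.get_obs();i=cams.camera_info("wrist");p,_=cams.camera("wrist");q,_=cams.camera("scene")
a=cv2.resize(p[190:330,180:330],(400,373),interpolation=cv2.INTER_CUBIC);b=cv2.resize(q[180:235,190:249],(400,373),interpolation=cv2.INTER_CUBIC)
cv2.imwrite("pics/r1.png",np.hstack([a,b]))
E
```

```text
22.0 [ 0.5813 -0.1464  0.1904] [-3.1415 -0.      1.4388] 0.047014752108999414 0.0
mean [-0.3524 -0.0287  0.1661]
M [-0.0177 -0.0649 -0.0025]
along 0.07 across(left) -0.35
```

View pics/r1.png

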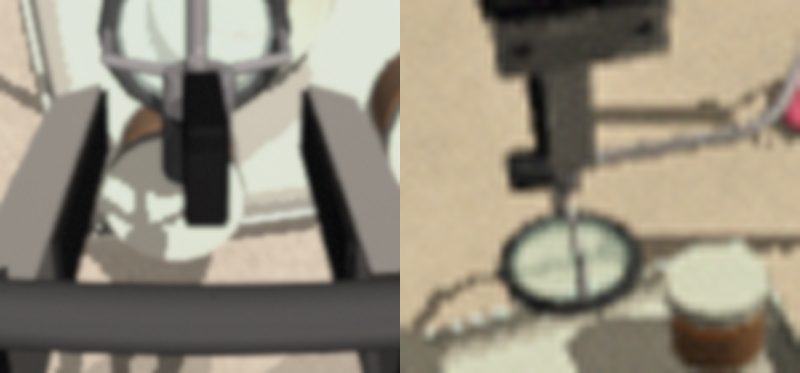

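In the wrist crop (left) the tab at (205,150) stands free between the pads at 105 and 303. In the scene crop (right) the finger hides the collar. I'll retreat straight up and look again.

Request:
arm_command --plan '[[[0,0,-5,0,0,0,0],[0,0,-15,0,0,0,0],[0,0,-35,0,0,0,0],[0,0,-60,0,0,0,0],[0,0,-90,0,0,0,0],[0,0,-120,0,0,0,0],[0,0,-150,0,0,0,0],[0,0,-150,0,0,0,0]]]'

```text
time_s: 22.9
ee_pos: [0.582, -0.1465, 0.3457]
eef_rot: [3.134, 0.001, 1.439]
force: [-0.2, -0.5, 0.3]
grip_width: 0.0471
grip_force: 0.0
```

Run:
```python
from h import *
i=cams.camera_info("wrist");W=i["world_to_cam"];p,_=cams.camera("wrist");q,_=cams.camera("scene");s,_=cams.camera("side")
print(ctrl.get_obs()["time_s"],ctrl.get_obs()["ee_pos"])
from path import a,d,l
c=[cv2.resize(q[180:230,185:235],(400,400),interpolation=cv2.INTER_CUBIC),cv2.resize(s[125:175,255:305],(400,400),interpolation=cv2.INTER_CUBIC)]
cv2.imwrite("pics/r2.png",np.hstack(c));cv2.imwrite("pics/w3.png",cv2.resize(p[150:300,180:330],(600,600),interpolation=cv2.INTER_CUBIC))
```

```text
23.05 [ 0.5812 -0.1464  0.34  ]
```

View pics/r2.png

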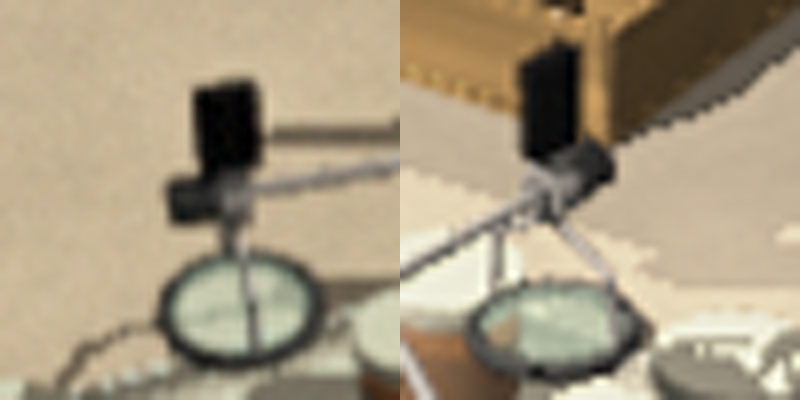

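View pics/w3.png

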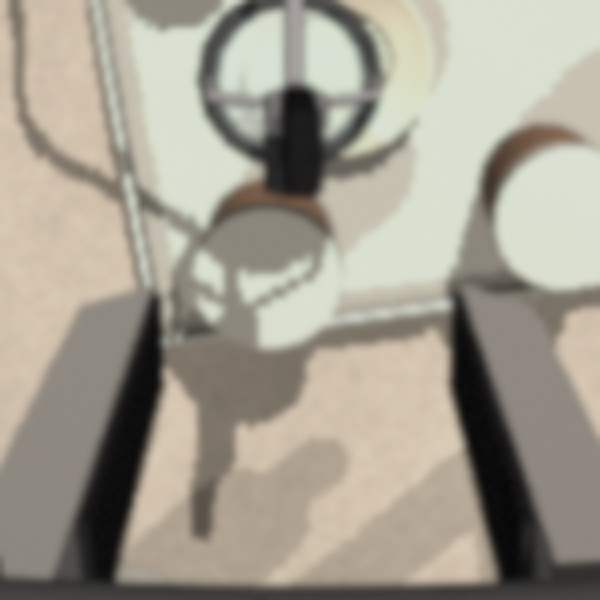

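Both crops show the collar tight against the housing with no white sleeve visible: collar at (235,195) and housing at (190,200) in the scene view, (545,190) and (590,165) in the side view. The tab stands free and clear of the open gripper. I'll check that it hangs still, then hand in.

Run:
```python
from h import *
P=[]
for k in range(25):
    p,_=cams.camera("scene" if k%2 else "side")
    if k%2: P.append(p[180:230,185:235].astype(int))
print([int(np.abs(P[-1]-x).max()) for x in P[:-1]],ctrl.get_obs()["time_s"])
if np.abs(P[-1]-P[-2]).max()<40: print(ctrl.hand_in())
```

```text
[12, 12, 12, 12, 12, 11, 12, 12, 10, 12, 11] 24.3
the job is handed in; nothing more can be done
None
```

The magnifier is pressed home against the stop with the sleeve held in, hanging still and released, and the job was handed in at 24.3 s. The highest rod force I read was about 4 N, or roughly 1.6 mm of spring, against the 4 mm limit.

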